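# Empty the saw's catch tray into the tote

### The job

Pull the catch tray of the little post saw right out, take the two long kiln posts from it and lay them gently in the blue tote, flat and lengthwise, one in each lane. The short offcut stays in the tray; then push the tray fully home. Don't shift the tape roll or the green rib lying on the slab.

Things in the scene. Friction and masses are not known exactly. Their poses are not given: they have to be found in the camera images.
- saw: small green bench cut-off saw, fixed. Origin: centre of its foot on the desk; x points to its back, y to its left, z up. The flat housing over the tray is 225 mm deep (x -112.5 to +112.5 mm) and 158 mm wide (y), its top 68 mm above the desk; low switches and the saw head stand on its rear half (x above 0), up to 164 mm high.
- tray (a joint): travel of the catch tray in m: 0 fully home, 0.212 at the stop right out; slides along the saw's -x. It starts standing a little open, by 70 to 85 mm. About 2 N to move.
- tray_tab (a point): grip point of the tray's black upright pull tab: 12 mm thick (tray's y), reaching from 13 mm in front (-x) of this point to 27 mm behind it (front plate's grip pad), top edge 17 mm above this point, which lies 50 mm above the desk. Axes as the saw's; moves with the tray. With the tray home the housing's front edge is 32 mm behind this point.
- tray_in (a point): centre of the tray's inner floor, 10 mm above the desk; axes as the saw's. The tray is inside 208 mm (x) by 132 mm (y), its walls rise 42 mm above the floor and are 4 mm thick. Right out, it lies wholly in front of the housing. The three pieces lie across it (along y), one behind the other, about 62 mm apart.
- post_1: first long post: fawn ceramic kiln post, square bar 34 x 34 mm in section and 100 mm long, lying flat in the saw's catch tray. Body origin: centre of one end face; its z axis runs along the bar's length, its x and y are square to the four long faces.
- post_1_mid (a point): middle of the first long post, on its axis, halfway along; axes as the post's
- post_2: second long post: fawn ceramic kiln post, square bar 34 x 34 mm in section and 100 mm long, lying flat in the saw's catch tray. Body origin: centre of one end face; its z axis runs along the bar's length, its x and y are square to the four long faces.
- post_2_mid (a point): middle of the second long post, on its axis, halfway along; axes as the post's
- offcut: the short offcut: kiln post of the same fawn ceramic, 38 x 38 mm in section and only 76 mm long, lying in the tray beside the long ones. Origin: centre of one end face, z axis along its length.
- offcut_mid (a point): middle of the offcut, on its axis, halfway along
- tote: shallow blue open tote, loose, 0.9 kg, 156 x 196 mm over the rim and 42 mm high, walls 4 mm, floor 4 mm. Origin: centre of its underside; x runs along the lanes, y across. A 4 mm thick, 12 mm high rib along x at y = 0 parts it into two lanes, each 140 mm long and 88 mm wide.
- lane_left (a point): centre of the floor (4 mm above the desk) of the tote's lane at +y; axes as the tote's, x along the lane
- lane_right (a point): centre of the floor of the tote's lane at -y; axes as the tote's, x along the lane
- tape: roll of cream tape lying flat on the grey concrete slab (its top 74 mm above the desk) behind the tote, 96 mm across, 25 mm high, loose bystander; origin at the centre of its underside
- rib: green kidney-shaped throwing rib lying flat on the same slab, 36 x 101 x 5 mm, loose bystander; origin at the centre of its underside

How it is judged:
On the way, in this order (a step that is already met when the one before it is completed fails the run):
1. the tray is pulled right out (at least 190 mm) (value of joint tray above 0.19 m), for 0.2 s.
2. both long posts lie flat in the tote, one in each lane, the tray still out ((((x of post_1_mid in the frame of lane_left between -0.025 and 0.025 m and y of post_1_mid in the frame of lane_left between -0.032 and 0.032 m and z of post_1_mid in the frame of lane_left below 0.026 m and angle between post_1's own z axis and vertical between 1.47 and 1.67 rad) and (x of post_2_mid in the frame of lane_right between -0.025 and 0.025 m and y of post_2_mid in the frame of lane_right between -0.032 and 0.032 m and z of post_2_mid in the frame of lane_right below 0.026 m and angle between post_2's own z axis and vertical between 1.47 and 1.67 rad)) or ((x of post_1_mid in the frame of lane_right between -0.025 and 0.025 m and y of post_1_mid in the frame of lane_right between -0.032 and 0.032 m and z of post_1_mid in the frame of lane_right below 0.026 m and angle between post_1's own z axis and vertical between 1.47 and 1.67 rad) and (x of post_2_mid in the frame of lane_left between -0.025 and 0.025 m and y of post_2_mid in the frame of lane_left between -0.032 and 0.032 m and z of post_2_mid in the frame of lane_left below 0.026 m and angle between post_2's own z axis and vertical between 1.47 and 1.67 rad))) and value of joint tray above 0.15 m), for 0.2 s.
At the end, for the whole second after the job is handed in: The tray is fully home (within 4 mm); one long post lies flat in each lane of the tote, its middle within 25 mm of the lane's centre along it and 32 mm across it; the offcut lies in the tray; all are at rest (value of joint tray below 0.004 m and (((x of post_1_mid in the frame of lane_left between -0.025 and 0.025 m and y of post_1_mid in the frame of lane_left between -0.032 and 0.032 m and z of post_1_mid in the frame of lane_left below 0.026 m and angle between post_1's own z axis and vertical between 1.47 and 1.67 rad) and (x of post_2_mid in the frame of lane_right between -0.025 and 0.025 m and y of post_2_mid in the frame of lane_right between -0.032 and 0.032 m and z of post_2_mid in the frame of lane_right below 0.026 m and angle between post_2's own z axis and vertical between 1.47 and 1.67 rad)) or ((x of post_1_mid in the frame of lane_right between -0.025 and 0.025 m and y of post_1_mid in the frame of lane_right between -0.032 and 0.032 m and z of post_1_mid in the frame of lane_right below 0.026 m and angle between post_1's own z axis and vertical between 1.47 and 1.67 rad) and (x of post_2_mid in the frame of lane_left between -0.025 and 0.025 m and y of post_2_mid in the frame of lane_left between -0.032 and 0.032 m and z of post_2_mid in the frame of lane_left below 0.026 m and angle between post_2's own z axis and vertical between 1.47 and 1.67 rad))) and x of offcut_mid in the frame of tray_in between -0.108 and 0.108 m and y of offcut_mid in the frame of tray_in between -0.07 and 0.07 m and z of offcut_mid in the frame of tray_in below 0.04 m and linear speed of each of post_1, post_2, offcut below 0.02 m/s); the robot touches nothing.
It fails at once if a long post is dropped or flung into the tote (faster than 0.5 m/s inside it, as after a fall of more than 13 mm) ((linear speed of post_1 above 0.5 m/s and z of post_1_mid in the frame of tote below 0.055 m and x of post_1_mid in the frame of tote between -0.075 and 0.075 m and y of post_1_mid in the frame of tote between -0.095 and 0.095 m) or (linear speed of post_2 above 0.5 m/s and z of post_2_mid in the frame of tote below 0.055 m and x of post_2_mid in the frame of tote between -0.075 and 0.075 m and y of post_2_mid in the frame of tote between -0.095 and 0.095 m)).
It fails at once if the tape roll or the green rib is shifted more than 30 mm (distance of any of tape, rib from where it was at the start of the episode above 0.03 m).
It fails at once if the offcut leaves the tray (not (x of offcut_mid in the frame of tray_in between -0.108 and 0.108 m and y of offcut_mid in the frame of tray_in between -0.07 and 0.07 m and z of offcut_mid in the frame of tray_in below 0.04 m)).
It also fails if it takes over 72 s, if anything falls off the work surface, if the arm or the gripper's body presses on something with over 40 N, if the wrist force passes 120 N, or if a joint passes its speed limit or range.

### The arm

A 7-joint arm with a two-finger parallel gripper is mounted at the origin on the work surface; the furniture and walls round the work are solid. World frame = base frame: x ahead of the robot, y to its left, z up, the work surface at z = 0. Lengths are in m, angles in rad, forces in N, time in s.
With the tool pointing down it reaches from about 0.425 to 0.925 m from the base axis. Payload 6.8 kg.
Tool frame: the origin (TCP) lies on the centre line of the jaws, within the pads' length; the fingertips stand 14 mm ahead of it and the grasp point (between the pads) lies 5 mm behind it (r.nose_length is the distance from the TCP to the fingertips, in m); z points along the fingers, y is the direction in which the jaws open and shut (so a half turn about z gives the same grasp; the last joint's range is limited). The gripper opens to 85 mm and grips with 20 to 120 N. Pads are 22 mm wide; open, the fingers measure 114 mm over their backs; the gripper's body (76 mm by 85 mm) begins 54 mm behind the grasp point. The pads swing forward as they close: fully open they stand 13 mm farther back than shut.
Start: joints at [-1.244, 0.477, 0.022, 1.555, -0.011, 1.109, -0.083], TCP at [0.284, 0.612, 0.245] pointing down, gripper open.
Joint ranges: [-2.96, 2.96], [-0.34, 2.1], [-1.41, 1.46], [0.24, 2.44], [-1.37, 4.51], [0.17, 1.92], [-2.96, 2.96]. Speed limits (rad/s): [2.39, 2.39, 3.14, 3.14, 3.14, 3.14, 3.14].

### API

Orientations are given as a rotation vector (axis times angle).
In Python, from bench import r, imaging, look_for, outline_of gives the robot as it stands. The module is installed in compiled form; this text tells all that it offers.
- The arm moves only by the tool carry_out, never from a script. Its arguments are lists of equal length, an entry for each row: "offset": the shift along the tool's x, y, z as a fraction of full scale, a list of three; "turn": the turn, a rotation vector about the tool's x, y, z as a fraction of full scale, a list of three. A call has 1 to 8 rows; each row is the pose to reach, as a shift and turn from the pose commanded when the call began, along the tool's axes at that moment; what a row does not reach only later rows make up. Full scale, the value 1, is 0.5 m for a shift and 1.5 rad for a turn. A row lasts 1/10 s, in which the tool goes at most 50 mm and 8.59 degrees, less where a joint would pass 70% of its speed; a pose out of reach is approached as far as the arm can. A call with a number of a shift or a turn outside -1 to 1 is refused whole. A call with a gripper value outside its range is refused whole. "hand" is the closure, from 0 (fully open) to 1 (shut), set as the call begins (left out, the last holds). The fingers move at their own pace and stop on an object; "force" is the grip in N (left out, the last holds). Time passes only in rows, so rows that repeat a pose let the fingers close. It gives the time, the measured TCP pose, the force and the opening at its end, in the units of the state.
- r.get_obs(): the state, without advancing time (a new reading comes with each control period).
- imaging.grab_frame(name): name is "scene" or "top" or "wrist"; returns a dict with "pixels" (480x640x3 uint8, red, green, blue), "fx", "fy", "cx", "cy" (pixels), "R" (3x3) and "t" (3): a world point X has camera coordinates R X + t. Camera axes: x right, y down, z forward; pixel columns grow to the right and rows downward; lengths in m; the calibration is good to about 2 mm. A picture is of the moment at which its call begins. There is no depth.
- r.hand_in(): hands the job in, once; it reports no verdict.
Trained networks look in the newest picture that a camera, given by its name, has taken for a name from the list of things; names that differ only in an ending like _2 or _b are one class to them, and where a whole thing is asked for, a point or a joint stands for the part that bears it (a point fixed in the world has none). Each returns a list of dicts, best first, with "score" (0 to 1); they miss things now and then, are a little off and sometimes report something else, mostly with a low value. They report only what shows in the picture. A call takes as long as a camera call.
- look_for(query, camera): "xyz" ([x, y, z] in m, in the coordinates of the camera as it stood for that picture, good to about 4 mm: the middle of the surface that is visible of it).
- outline_of(query, camera): "region" (480x640 bool, what is visible of it).
The state is a dict: "clock": time; "joints": joint angles; "qvel": joint speeds; "tau": joint torques, N m; "tcp_pos": TCP position; "orientation": TCP orientation; "contact_force": force on the tool from outside, world axes, zero at the start; "moment": the same for the moment, N m; "grip_width": finger opening in m.
Only numpy, scipy, OpenCV 4.12 (cv2) and the standard library are available. Lean on these libraries where they do the work, as an engineer would, in place of code of your own. Each camera call takes 0.05 s, during which the arm holds its last target. There are 200 camera calls.

## Working session

There is one attempt and no reset: what is moved stays moved. The work goes in short steps, Python scripts to look and compute and a tool call to move; the robot and the scene stay as the last step left them, time stands still between calls to the robot, and variables do not carry over. Pictures are saved under pics/ and viewed, about 8 in all and at most 12, crops included, and the job is handed in when it is done.

Besides the shell and the picture viewer there is one more tool, called as a command line: name --argument value ..., lists and objects as JSON in quotes. carry_out: Moves the arm, as the interface text tells. Shift numbers are shares of 0.5 m and turn numbers shares of 1.5 rad, none past 1 either way. Its arguments: {"type":"object","properties":{"offset":{"type":"array","items":{"type":"array","items":{"type":"number","minimum":-1,"maximum":1}}},"turn":{"type":"array","items":{"type":"array","items":{"type":"number","minimum":-1,"maximum":1}}},"hand":{"type":"number"},"force":{"type":"number"}},"required":["offset","turn"]}

```bash
mkdir -p pics; cat > h.py <<'E'
import numpy as np, cv2
from scipy.spatial.transform import Rotation as Ro
from bench import r, imaging, look_for, outline_of
def w(f,x): return f['R'].T@(np.array(x)-f['t'])
def ray(f,u,v,z):
    d=f['R'].T@np.array([(u-f['cx'])/f['fx'],(v-f['cy'])/f['fy'],1]); c=-f['R'].T@f['t']
    return c+d*(z-c[2])/d[2]
def save(f,n): cv2.imwrite('pics/'+n,f['pixels'][:,:,::-1])
def st():
    o=r.get_obs(); print(round(o['clock'],2),np.round(o['tcp_pos'],4),np.round(o['orientation'],3),np.round(o['contact_force'],1),round(o['grip_width'],4)); return o
E
python3 - <<'E'
from h import *
o=st(); print(Ro.from_rotvec(o['orientation']).as_matrix().round(3), o['joints'])
for c in ['scene','top']:
    f=imaging.grab_frame(c); save(f,c+'0.png'); print(c,(-f['R'].T@f['t']).round(3))
    for q in ['saw','tray_tab','tray_in','post_1','offcut','tote','tape','rib']:
        for d in look_for(q,c)[:3]: print(q,round(d['score'],2),w(f,d['xyz']).round(3))
E
```

```text
0.0 [0.2841 0.6117 0.2443] [-6.780e-01 -3.067e+00  3.000e-03] [0.2 0.1 0.3] 0.0852
[[-0.907  0.421 -0.001]
 [ 0.421  0.907 -0.002]
 [-0.    -0.002 -1.   ]] [-1.2440492   0.47783943  0.02234017  1.55644369 -0.01152863  1.10932777
 -0.08312216]
scene [0.075 0.437 0.615]
saw 0.17 [0.437 0.139 0.004]
tray_tab 0.67 [ 0.624 -0.207  0.038]
tray_tab 0.65 [0.439 0.137 0.004]
tray_in 0.76 [ 0.617 -0.206  0.037]
post_1 0.85 [ 0.647 -0.187  0.046]
offcut 0.49 [ 0.68  -0.158  0.033]
tote 0.86 [0.436 0.135 0.004]
tape 0.7 [0.637 0.134 0.095]
rib 0.81 [0.603 0.257 0.084]
top [0.487 0.037 0.958]
saw 0.72 [ 0.754 -0.132  0.065]
tray_tab 0.94 [ 0.639 -0.211  0.012]
tray_in 0.8 [ 0.645 -0.208  0.006]
post_1 0.95 [ 0.645 -0.189  0.043]
tote 0.59 [0.436 0.133 0.004]
tote 0.54 [ 0.642 -0.211  0.008]
tape 0.72 [0.649 0.123 0.099]
tape 0.34 [0.434 0.136 0.003]
tape 0.25 [ 0.64  -0.216  0.008]
rib 0.83 [0.611 0.257 0.079]
rib 0.17 [ 0.751 -0.133  0.067]
```

View pics/top0.png

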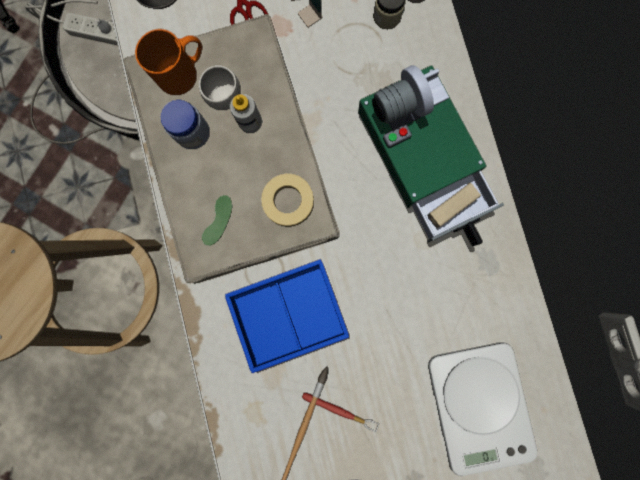

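View pics/scene0.png

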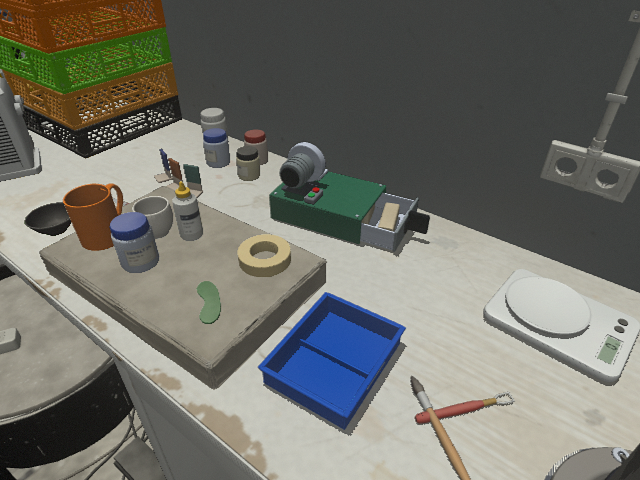

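The top view shows the saw housing (green) with front corners near (410,203) and (486,163), the tab near (470,233), one post near (455,205), and the tote centred near (287,315). I'll fit these from the pixels.

```bash
python3 - <<'E'
from h import *
f=imaging.grab_frame('top'); hsv=cv2.cvtColor(f['pixels'],cv2.COLOR_RGB2HSV)
def fit(m,z,name):
    n,l,s,_=cv2.connectedComponentsWithStats(m.astype(np.uint8)); k=1+np.argmax(s[1:,4])
    c,_=cv2.findContours((l==k).astype(np.uint8),cv2.RETR_EXTERNAL,cv2.CHAIN_APPROX_NONE)
    c=max(c,key=cv2.contourArea)[:,0]
    P=np.array([ray(f,u,v,z)[:2] for u,v in c],np.float32)
    rc=cv2.minAreaRect(P*1000); print(name,rc); print(cv2.boxPoints(rc).round(0).tolist())
H,S,V=cv2.split(hsv); yy,xx=np.mgrid[:480,:640]
fit((H>100)&(H<125)&(S>150)&(V>50)&(yy>240),0.042,'tote')
fit((H>60)&(H<90)&(S>120)&(xx>340)&(yy>50)&(yy<230),0.068,'house')
fit((V<45)&(xx>445)&(xx<490)&(yy>215)&(yy<250),0.067,'tab')
for d in outline_of('post_1','top')[:2]:
    print(d['score']); fit(d['region'],0.044,'post')
cv2.imwrite('pics/crop1.png',cv2.resize(f['pixels'][60:260,340:520,::-1],None,fx=3,fy=3,interpolation=cv2.INTER_CUBIC)[:600])
E
```

```text
tote ((434.77410888671875, 131.2574920654297), (156.20907592773438, 195.32244873046875), 20.226030349731445)
[[328.0, 196.0], [395.0, 13.0], [542.0, 67.0], [474.0, 250.0]]
house ((776.4091796875, -121.34967041015625), (221.5876007080078, 165.66787719726562), 26.369373321533203)
[[640.0, -96.0], [714.0, -245.0], [912.0, -146.0], [839.0, 2.0]]
tab ((586.395263671875, -212.2971954345703), (42.93998718261719, 54.42425537109375), 21.762638092041016)
[[556.0, -195.0], [577.0, -246.0], [616.0, -230.0], [596.0, -179.0]]
0.97
post ((645.8154907226562, -188.9899139404297), (33.95917510986328, 107.8883056640625), 36.669403076171875)
[[600.0, -156.0], [664.0, -242.0], [692.0, -222.0], [627.0, -136.0]]
```

View pics/crop1.png

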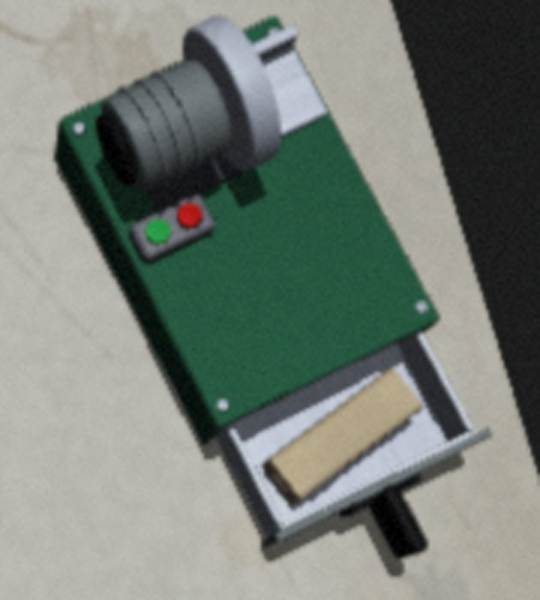

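```bash
python3 - <<'E'
from h import *
f=imaging.grab_frame('top')
g=lambda x,y,z: ray(f,340+x/3,60+y/3,z)[:2]
s=[g(222,405,.069),g(421,307,.069),g(80,128,.069)]
e=[g(217,420,.068),g(440,318,.068)]
d=lambda a:np.degrees(np.arctan2(a[1],a[0]))
print('screws',np.round(s,4),d(s[0]-s[1])-90,d(s[2]-s[0]),np.linalg.norm(s[0]-s[1]),np.linalg.norm(s[2]-s[0]))
print('edge',np.round(e,4),d(e[0]-e[1])-90,np.linalg.norm(e[0]-e[1]))
a,b=g(414,548,.067),g(377,482,.067)
print('tab',a,b,d(b-a),np.linalg.norm(a-b))
m=(s[2]+s[1])/2; print('centre',m)
E
```

```text
screws [[ 0.6599 -0.1092]
 [ 0.7219 -0.2348]
 [ 0.8395 -0.022 ]] 26.295938724638603 25.90806287302248 0.14005955460957456 0.19968788925608977
edge [[ 0.6506 -0.1061]
 [ 0.7151 -0.2467]] 24.64566618426761 0.1547173104486814
tab [ 0.57023431 -0.2263379 ] [ 0.6114497 -0.2047308] 27.665701703669832 0.04653573735049011
centre [ 0.78070059 -0.12836602]
```

```bash
cat >> h.py <<'E'
def plan(p,yaw):
    o=r.get_obs(); A=Ro.from_rotvec(o['orientation'])
    B=Ro.from_matrix(np.c_[[np.cos(yaw),np.sin(yaw),0],[np.sin(yaw),-np.cos(yaw),0],[0,0,-1]])
    d=A.inv().apply(np.array(p)-o['tcp_pos']); t=(A.inv()*B).as_rotvec()
    print('off',(d/.5).round(3),'turn',(t/1.5).round(3),'rows',np.linalg.norm(d)/.05,np.degrees(np.linalg.norm(t))/8.59)
S=np.array([.7807,-.1284]); SY=np.radians(26.1); u=np.array([np.cos(SY),np.sin(SY)]); v=np.array([-u[1],u[0]])
def saw(x,y,z): return np.r_[S+x*u+y*v,z]
E
python3 - <<'E'
from h import *
print(r.nose_length)
plan([.42,.2,.25],np.radians(90)); plan(saw(-.2183,.002,.25),SY); print(saw(-.2183,.002,.25))
E
```

```text
0.014
off [-0.593 -0.633 -0.009] turn [-0.    -0.     0.757] rows 8.680110795871153 7.57694436970104
off [-1.247 -1.262 -0.01 ] turn [-0.    -0.     1.501] rows 17.739267143124074 15.0158267811009
[ 0.5837807  -0.22264267  0.25      ]
```

carry_out --offset '[[-0.59,-0.63,-0.01],[-0.59,-0.63,-0.01],[-0.59,-0.63,-0.01],[-0.59,-0.63,-0.01],[-0.59,-0.63,-0.01],[-0.59,-0.63,-0.01],[-0.59,-0.63,-0.01],[-0.59,-0.63,-0.01]]' --turn '[[0,0,0.757],[0,0,0.757],[0,0,0.757],[0,0,0.757],[0,0,0.757],[0,0,0.757],[0,0,0.757],[0,0,0.757]]'

```text
clock: 1.85
tcp_pos: [0.4097, 0.2304, 0.2503]
orientation: [-2.226, -2.216, -0.002]
contact_force: [1.6, -0.0, 0.1]
grip_width: 0.0855
```

```bash
python3 - <<'E'
from h import *
o=st(); print(o['joints']); plan(saw(-.2183,.002,.2),SY)
E
```

```text
1.85 [0.4097 0.2304 0.2503] [-2.226e+00 -2.216e+00 -2.000e-03] [ 1.6 -0.   0.1] 0.0855
[-0.97864363  0.12633916  0.36754191  2.04285989 -0.05506377  0.98042969
 -0.5878542 ]
off [-0.905  0.352  0.1  ] turn [-0.    -0.001  0.74 ] rows 9.758784055629192 7.407508994093579
```

carry_out --offset '[[-0.905,0.352,0.1],[-0.905,0.352,0.1],[-0.905,0.352,0.1],[-0.905,0.352,0.1],[-0.905,0.352,0.1],[-0.905,0.352,0.1],[-0.905,0.352,0.1],[-0.905,0.352,0.1]]' --turn '[[0,0,0.74],[0,0,0.74],[0,0,0.74],[0,0,0.74],[0,0,0.74],[0,0,0.74],[0,0,0.74],[0,0,0.74]]' --hand 0.4

```text
clock: 2.65
tcp_pos: [0.5545, -0.1401, 0.2089]
orientation: [3.06, 0.712, 0.001]
contact_force: [0.9, 0.9, 1.0]
grip_width: 0.0512
```

```bash
python3 - <<'E'
from h import *
o=st(); print(o['joints']); plan(saw(-.2183,.002,.16),SY)
E
```

```text
2.65 [ 0.5545 -0.1401  0.2089] [3.06e+00 7.12e-01 1.00e-03] [0.9 0.9 1. ] 0.0512
[-0.41135578  0.41634616  0.71679549  1.88062641 -0.3296296   0.96460402
 -0.65973342]
off [-0.02   0.174  0.098] turn [ 0.    -0.     0.001] rows 2.0068805087977184 0.012383136338521434
```

carry_out --offset '[[-0.02,0.174,0.1],[-0.02,0.174,0.1],[-0.02,0.174,0.1],[-0.02,0.174,0.1],[-0.02,0.174,0.1]]' --turn '[[0,0,0],[0,0,0],[0,0,0],[0,0,0],[0,0,0]]'

```text
clock: 3.15
tcp_pos: [0.5839, -0.2197, 0.1593]
orientation: [-3.057, -0.72, -0.001]
contact_force: [-0.8, 0.5, -0.3]
grip_width: 0.0513
```

```bash
python3 - <<'E'
from h import *
o=st(); f=imaging.grab_frame('wrist'); save(f,'wr1.png')
for d in look_for('tray_tab','wrist')[:2]: print(d['score'],w(f,d['xyz']))
p=saw(-.2183,.002,.05); c=f['R']@p+f['t']; print('tab pix',f['fx']*c[0]/c[2]+f['cx'],f['fy']*c[1]/c[2]+f['cy'])
plan(saw(-.2183,.002,.05),SY)
E
```

```text
3.15 [ 0.5839 -0.2197  0.1593] [-3.057e+00 -7.200e-01 -1.000e-03] [-0.8  0.5 -0.3] 0.0513
0.85 [ 0.64611558 -0.20167771  0.01237355]
tab pix 328.1081842678923 245.61208760499056
off [-0.004  0.006  0.22 ] turn [-0.    -0.001  0.005] rows 2.1964427295552573 0.056068381524252066
```

View pics/wr1.png

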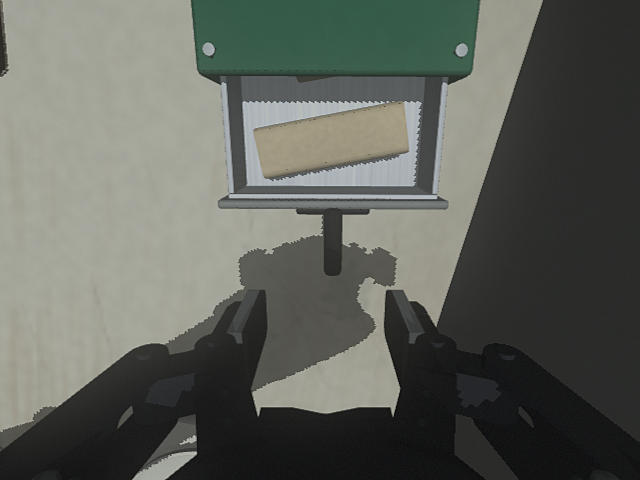

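The wrist view confirms the estimate: the tab is at columns 324–341, rows 210–275, against a prediction of (328,246). Descending.

carry_out --offset '[[0,0.009,0.1],[0,0.009,0.18],[0,0.009,0.22],[0,0.009,0.22],[0,0.009,0.22],[0,0.009,0.22]]' --turn '[[0,0,0.003],[0,0,0.003],[0,0,0.003],[0,0,0.003],[0,0,0.003],[0,0,0.003]]'

```text
clock: 3.85
tcp_pos: [0.5869, -0.2249, 0.0511]
orientation: [3.058, 0.712, 0.005]
contact_force: [-0.1, 0.0, 0.6]
grip_width: 0.0511
```

carry_out --offset '[[0,0,0],[0,0,0],[0,0,0],[0,0,0],[0,0,0],[0,0,0]]' --turn '[[0,0,0],[0,0,0],[0,0,0],[0,0,0],[0,0,0],[0,0,0]]' --hand 1 --force 40

```text
clock: 4.45
tcp_pos: [0.5858, -0.2242, 0.0499]
orientation: [-3.059, -0.712, -0.001]
contact_force: [-2.1, 3.2, 6.2]
grip_width: 0.0119
```

carry_out --offset '[[-0.01,0,0],[-0.04,0,0],[-0.08,0,0],[-0.12,0,0],[-0.16,0,0],[-0.2,0,0],[-0.23,0,0],[-0.255,0,0]]' --turn '[[0,0,0],[0,0,0],[0,0,0],[0,0,0],[0,0,0],[0,0,0],[0,0,0],[0,0,0]]'

```text
clock: 5.25
tcp_pos: [0.4709, -0.281, 0.0498]
orientation: [-3.059, -0.711, -0.002]
contact_force: [-0.1, 3.1, 7.2]
grip_width: 0.0113
```

carry_out --offset '[[-0.008,0,0],[-0.014,0,0],[-0.018,0,0],[-0.02,0,0],[-0.02,0,0]]' --turn '[[0,0,0],[0,0,0],[0,0,0],[0,0,0],[0,0,0]]'

```text
clock: 5.75
tcp_pos: [0.4664, -0.2833, 0.0499]
orientation: [-3.058, -0.716, -0.009]
contact_force: [9.8, 6.9, 2.0]
grip_width: 0.0113
```

```bash
python3 - <<'E'
from h import *
o=st(); print(o['joints'])
p=o['tcp_pos'][:2]-S; print('saw x,y',p@u,p@v)
E
```

```text
5.75 [ 0.4664 -0.2833  0.0499] [-3.058 -0.716 -0.009] [9.8 6.9 2. ] 0.0113
[ 0.01659554  0.6017168   0.54507873  2.0397325  -0.52629351  0.63426474
 -0.19434487]
saw x,y -0.350407942124163 -0.0007827105297019965
```

The stop is reached (10 N pull-back). I'll release the tab, rise, and look over the tray.

carry_out --offset '[[0.008,0,0],[0.008,0,0],[0.008,0,0],[0.008,0,0]]' --turn '[[0,0,0],[0,0,0],[0,0,0],[0,0,0]]' --hand 0.4

```text
clock: 6.15
tcp_pos: [0.465, -0.2842, 0.0489]
orientation: [3.06, 0.71, -0.001]
contact_force: [-0.1, -0.4, 0.5]
grip_width: 0.0515
```

carry_out --offset '[[0.0,0,-0.1],[0,0,-0.2],[0,0,-0.3],[0,0,-0.34],[0,0,-0.34],[0,0,-0.34],[0,0,-0.34]]' --turn '[[0,0,0],[0,0,0],[0,0,0],[0,0,0],[0,0,0],[0,0,0],[0,0,0]]'

```text
clock: 6.85
tcp_pos: [0.4647, -0.2833, 0.2175]
orientation: [-3.059, -0.711, 0.003]
contact_force: [-0.2, 0.9, -0.4]
grip_width: 0.0514
```

```bash
python3 - <<'E'
from h import *
o=st()
for c in ['top','wrist']:
    f=imaging.grab_frame(c); save(f,c+'2.png')
    for q in ['post_1','offcut']:
        for k,d in enumerate(outline_of(q,c)[:4]):
            m=d['region'].astype(np.uint8); cs,_=cv2.findContours(m,cv2.RETR_EXTERNAL,cv2.CHAIN_APPROX_NONE)
            P=np.array([ray(f,a,b,.044)[:2] for a,b in max(cs,key=len)[:,0]],np.float32)*1000
            rc=cv2.minAreaRect(P); uv=np.argwhere(m).mean(0)[::-1]
            B=cv2.boxPoints(rc); e=max([B[1]-B[0],B[2]-B[1]],key=np.linalg.norm)
            p=np.array(rc[0])/1000-S
            print(c,q,round(d['score'],2),'pix',uv.round(0),'ctr',np.round(rc[0],1),'size',np.round(rc[1],1),'yaw',np.degrees(np.arctan2(e[1],e[0])).round(1),'saw',(p@u).round(4),(p@v).round(4))
E
```

```text
6.85 [ 0.4647 -0.2833  0.2175] [-3.059e+00 -7.110e-01  3.000e-03] [-0.2  0.9 -0.4] 0.0514
top post_1 0.71 pix [486. 265.] ctr [ 528.4 -247.5] size [ 38.5 106.6] yaw -52.3 saw -0.279 0.004
top post_1 0.69 pix [457. 210.] ctr [ 635.2 -195. ] size [ 33.8 107.4] yaw -50.3 saw -0.1599 0.0042
top offcut 0.63 pix [476. 234.] ctr [ 588.8 -229.9] size [40.2 84.9] yaw -55.6 saw -0.217 -0.0067
top offcut 0.5 pix [487. 265.] ctr [ 529.  -247.9] size [ 38.4 105.7] yaw -52.5 saw -0.2786 0.0034
top offcut 0.25 pix [286. 315.] ctr [436.4 131.2] size [157.1 198.3] yaw -69.8 saw -0.195 0.3846
wrist post_1 0.93 pix [326. 136.] ctr [ 528.9 -252. ] size [33.5 99.5] yaw -53.3 saw -0.2804 -0.0002
wrist post_1 0.59 pix [292.   6.] ctr [ 602.7 -196.2] size [11.7 56. ] yaw -63.8 saw -0.1897 0.0174
wrist offcut 0.9 pix [340.  51.] ctr [ 589.5 -234.9] size [42.  76.9] yaw -54.5 saw -0.2185 -0.0115
```

View pics/wrist2.png

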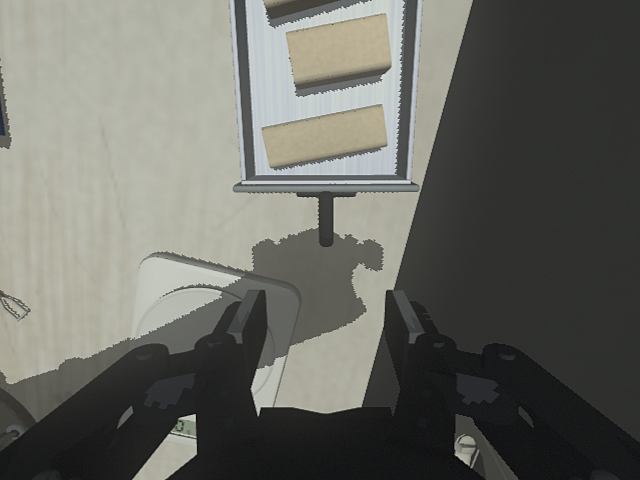

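The front post is at wrist pixel (326,136), the offcut is in the middle at (340,51) and the second post is at the rear. I'll hover over the front post next.

```bash
python3 - <<'E'
from h import *
plan([.529,-.2515,.13],np.radians(126.7))
plan([.529,-.2515,.13],np.radians(76))
E
```

```text
off [ 0.143 -0.002  0.177] turn [-1.00e-03  0.00e+00 -1.17e+00] rows 2.2711736309834776 11.704567623296928
off [ 0.143 -0.002  0.177] turn [-0.001  0.    -0.58 ] rows 2.2711736309834776 5.802358999417543
```

carry_out --offset '[[0.143,-0.002,0.1],[0.143,-0.002,0.1],[0.143,-0.002,0.1],[0.143,-0.002,0.1],[0.143,-0.002,0.1],[0.143,-0.002,0.1]]' --turn '[[0,0,-0.58],[0,0,-0.58],[0,0,-0.58],[0,0,-0.58],[0,0,-0.58],[0,0,-0.58]]' --hand 0.47

```text
clock: 7.75
tcp_pos: [0.5293, -0.2514, 0.1685]
orientation: [-2.469, -1.941, 0.001]
contact_force: [-0.8, -0.2, 0.2]
grip_width: 0.0454
```

```bash
python3 - <<'E'
from h import *
o=st();print(o['joints']);plan([.529,-.2515,.13],np.radians(126.7))
E
```

```text
7.75 [ 0.5293 -0.2514  0.1685] [-2.469e+00 -1.941e+00  1.000e-03] [-0.8 -0.2  0.2] 0.0454
[-0.02171038  0.44735166  0.46903637  1.87103156 -0.2555452   0.8830768
  0.33300849]
off [-0.    -0.     0.077] turn [-0.    -0.    -0.586] rows 0.7703616554880327 5.862031166333962
```

carry_out --offset '[[0,0,0.077],[0,0,0.077],[0,0,0.077],[0,0,0.077],[0,0,0.077],[0,0,0.077],[0,0,0.077]]' --turn '[[0,0,-0.586],[0,0,-0.586],[0,0,-0.586],[0,0,-0.586],[0,0,-0.586],[0,0,-0.586],[0,0,-0.586]]'

```text
clock: 8.45
tcp_pos: [0.5292, -0.2516, 0.1302]
orientation: [-1.416, -2.804, -0.0]
contact_force: [-0.7, 0.3, -0.0]
grip_width: 0.0453
```

```bash
cat >> h.py <<'E'
def see(c,zs=(.044,),qs=('post_1','offcut')):
    f=imaging.grab_frame(c)
    for q in qs:
        for d in outline_of(q,c)[:3]:
            m=d['region'].astype(np.uint8); cs,_=cv2.findContours(m,cv2.RETR_EXTERNAL,cv2.CHAIN_APPROX_NONE)
            for z in zs:
                P=np.array([ray(f,a,b,z)[:2] for a,b in max(cs,key=len)[:,0]],np.float32)*1000
                rc=cv2.minAreaRect(P); B=cv2.boxPoints(rc); e=max([B[1]-B[0],B[2]-B[1]],key=np.linalg.norm)
                print(c,q,round(d['score'],2),'pix',np.argwhere(m).mean(0)[::-1].round(0),'ctr',np.round(rc[0],1),'size',np.round(rc[1],1),'yaw',np.degrees(np.arctan2(e[1],e[0])).round(1))
    return f
E
python3 - <<'E'
from h import *
st(); f=see('wrist'); save(f,'wr3.png'); plan([.529,-.2515,.031],np.radians(126.7))
E
```

```text
8.45 [ 0.5292 -0.2516  0.1302] [-1.416 -2.804 -0.   ] [-0.7  0.3 -0. ] 0.0453
wrist post_1 0.97 pix [497. 270.] ctr [ 629.2 -199.8] size [ 43.7 106.2] yaw -50.1
wrist post_1 0.65 pix [325. 244.] ctr [ 527.7 -250. ] size [ 33.2 102.2] yaw -53.0
wrist offcut 0.78 pix [418. 264.] ctr [ 586.2 -230.9] size [43. 83.] yaw -53.6
off [ 0.    -0.001  0.198] turn [-0.    -0.    -0.006] rows 1.9847832061084785 0.05949696452776246
```

View pics/wr3.png

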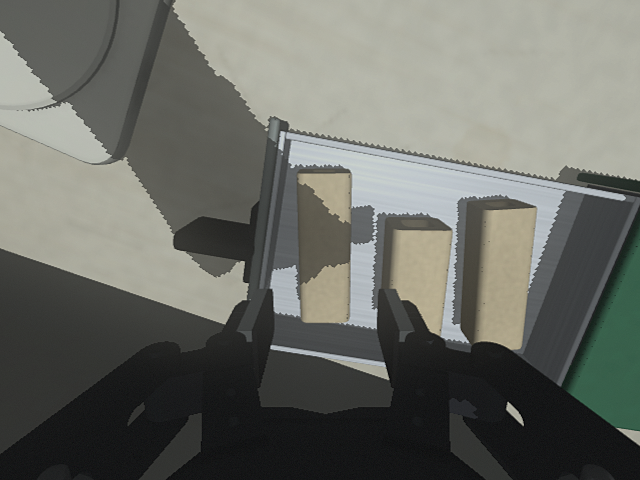

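The front post is centred under the jaws (column 325, rows 170–322), and both fingers have gaps. Descending.

carry_out --offset '[[0,0.001,0.06],[0,0.001,0.11],[0,0.001,0.14],[0,0.001,0.165],[0,0.001,0.185],[0,0.001,0.198],[0,0.001,0.198]]' --turn '[[0,0,0],[0,0,0],[0,0,0],[0,0,0],[0,0,0],[0,0,0],[0,0,0]]'

```text
clock: 9.3
tcp_pos: [0.532, -0.2513, 0.0347]
orientation: [1.416, 2.801, 0.002]
contact_force: [-2.7, 6.6, 29.1]
grip_width: 0.0451
```

carry_out --offset '[[0,0,0],[0,0,0],[0,0,0],[0,0,0],[0,0,0]]' --turn '[[0,0,0],[0,0,0],[0,0,0],[0,0,0],[0,0,0]]' --hand 1 --force 50

```text
clock: 9.8
tcp_pos: [0.5325, -0.2524, 0.0353]
orientation: [1.415, 2.798, 0.001]
contact_force: [-3.3, 2.8, 26.9]
grip_width: 0.0331
```

carry_out --offset '[[0,0,-0.02],[0,0,-0.06],[0,0,-0.12],[0,0,-0.18],[0,0,-0.2],[0,0,-0.2]]' --turn '[[0,0,0],[0,0,0],[0,0,0],[0,0,0],[0,0,0],[0,0,0]]'

```text
clock: 10.4
tcp_pos: [0.5304, -0.2515, 0.1327]
orientation: [1.416, 2.801, 0.001]
contact_force: [-0.3, -0.5, -2.1]
grip_width: 0.033
```

```bash
cat >> h.py <<'E'
T=np.array([.4348,.1313]); TY=np.radians(20.2); tu=np.array([np.cos(TY),np.sin(TY)]); tv=np.array([-tu[1],tu[0]])
def tote(x,y,z): return np.r_[T+x*tu+y*tv,z]
E
python3 - <<'E'
from h import *
o=st();print(o['joints']);plan(tote(0,-.046,.13),TY+np.pi); plan(tote(0,.046,.13),TY+np.pi)
E
```

```text
10.4 [ 0.5304 -0.2515  0.1327] [1.416e+00 2.801e+00 1.000e-03] [-0.3 -0.5 -2.1] 0.033
[ 0.16014992  0.46897795  0.22925241  1.88450314 -0.14360973  0.80121025
  1.09994239]
off [0.642 0.274 0.004] turn [-0.     0.002 -0.859] rows 6.977725695342742 8.596373626398336
off [0.818 0.325 0.004] turn [-0.     0.002 -0.859] rows 8.806870068199448 8.596373626398336
```

carry_out --offset '[[0.642,0.274,0],[0.642,0.274,0],[0.642,0.274,0],[0.642,0.274,0],[0.642,0.274,0],[0.642,0.274,0],[0.642,0.274,0],[0.642,0.274,0]]' --turn '[[0,0,-0.859],[0,0,-0.859],[0,0,-0.859],[0,0,-0.859],[0,0,-0.859],[0,0,-0.859],[0,0,-0.859],[0,0,-0.859]]'

```text
clock: 11.2
tcp_pos: [0.4469, 0.0958, 0.1302]
orientation: [0.44, -3.108, -0.005]
contact_force: [1.7, -0.5, -1.4]
grip_width: 0.033
```

```bash
python3 - <<'E'
from h import *
o=st();plan(tote(0,-.046,.13),TY+np.pi)
E
```

```text
11.2 [0.4469 0.0958 0.1302] [ 0.44  -3.108 -0.005] [ 1.7 -0.5 -1.4] 0.033
off [-0.003 -0.017  0.   ] turn [ 0.002 -0.001 -0.048] rows 0.17033552370047672 0.4761120579905892
```

carry_out --offset '[[-0.003,-0.017,0],[-0.003,-0.017,0],[-0.003,-0.017,0],[-0.003,-0.017,0],[-0.003,-0.017,0]]' --turn '[[0,0,-0.048],[0,0,-0.048],[0,0,-0.048],[0,0,-0.048],[0,0,-0.048]]'

```text
clock: 11.7
tcp_pos: [0.4531, 0.0808, 0.1311]
orientation: [0.524, -3.097, -0.0]
contact_force: [-0.1, 0.7, -1.0]
grip_width: 0.0326
```

```bash
python3 - <<'E'
from h import *
st(); f=see('wrist',(.139,)); save(f,'wr4.png'); see('top',(.139,.044)); plan(tote(0,-.046,.031),TY+np.pi)
d=outline_of('tote','top')[0]; 
E
```

```text
11.7 [0.4531 0.0808 0.1311] [ 0.524 -3.097 -0.   ] [-0.1  0.7 -1. ] 0.0326
wrist post_1 0.95 pix [325. 293.] ctr [443.9  77.4] size [94.3 33. ] yaw 19.6
wrist post_1 0.63 pix [ 10. 363.] ctr [505.  -30.3] size [43.3 11.2] yaw 4.6
top post_1 0.94 pix [456. 209.] ctr [ 621.9 -169.5] size [32.9 98.3] yaw -50.3
top post_1 0.94 pix [456. 209.] ctr [ 637.5 -193.5] size [ 36.7 109.8] yaw -50.3
top offcut 0.73 pix [475. 232.] ctr [ 581.4 -200.8] size [34.7 76.6] yaw -54.5
top offcut 0.73 pix [475. 232.] ctr [ 592.3 -228.4] size [38.8 85.4] yaw -54.5
top offcut 0.7 pix [456. 209.] ctr [ 621.5 -169.5] size [31.8 95.6] yaw -49.6
top offcut 0.7 pix [456. 209.] ctr [ 637.1 -193.5] size [ 35.5 106.7] yaw -49.6
off [0.    0.015 0.201] turn [ 0.     0.    -0.011] rows 2.01596806713887 0.11004317464496143
```

View pics/wr4.png

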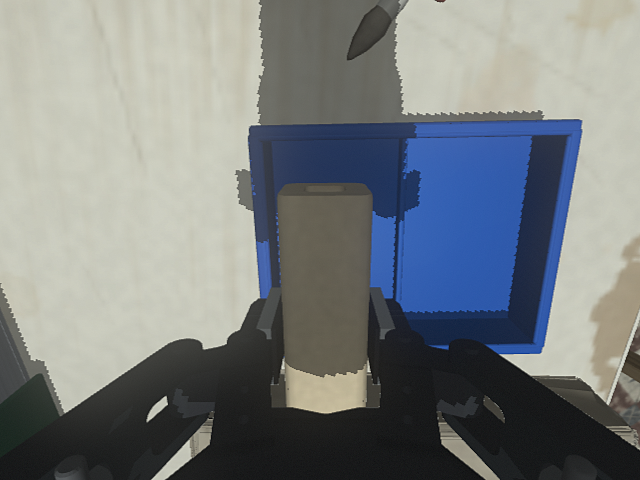

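carry_out --offset '[[0,0.015,0.03],[0,0.015,0.06],[0,0.015,0.1],[0,0.015,0.13],[0,0.015,0.155],[0,0.015,0.17],[0,0.015,0.18],[0,0.015,0.18]]' --turn '[[0,0,-0.011],[0,0,-0.011],[0,0,-0.011],[0,0,-0.011],[0,0,-0.011],[0,0,-0.011],[0,0,-0.011],[0,0,-0.011]]'

```text
clock: 12.85
tcp_pos: [0.4508, 0.0879, 0.0412]
orientation: [0.551, -3.092, 0.0]
contact_force: [-0.6, -0.2, -1.1]
grip_width: 0.0333
```

carry_out --offset '[[0,0,0.008],[0,0,0.013],[0,0,0.018],[0,0,0.018],[0,0,0.018]]' --turn '[[0,0,0],[0,0,0],[0,0,0],[0,0,0],[0,0,0]]'

```text
clock: 13.35
tcp_pos: [0.4509, 0.0879, 0.0325]
orientation: [-0.551, 3.093, 0.0]
contact_force: [0.4, 0.4, -2.1]
grip_width: 0.0331
```

carry_out --offset '[[0,0,0.003],[0,0,0.006],[0,0,0.006],[0,0,0.006]]' --turn '[[0,0,0],[0,0,0],[0,0,0],[0,0,0]]'

```text
clock: 13.75
tcp_pos: [0.451, 0.088, 0.0295]
orientation: [-0.551, 3.093, 0.0]
contact_force: [-1.1, -1.0, -0.9]
grip_width: 0.0327
```

carry_out --offset '[[0,0,0.002],[0,0,0.004],[0,0,0.004],[0,0,0.004]]' --turn '[[0,0,0],[0,0,0],[0,0,0],[0,0,0]]'

```text
clock: 14.15
tcp_pos: [0.451, 0.0879, 0.0293]
orientation: [-0.551, 3.092, -0.001]
contact_force: [-7.8, -2.7, 29.6]
grip_width: 0.033
```

carry_out --offset '[[0,0,-0.003],[0,0,-0.003],[0,0,-0.003],[0,0,-0.003]]' --turn '[[0,0,0],[0,0,0],[0,0,0],[0,0,0]]' --hand 0.47

```text
clock: 14.55
tcp_pos: [0.4508, 0.0879, 0.0287]
orientation: [0.551, -3.093, -0.0]
contact_force: [-0.1, -0.4, 0.8]
grip_width: 0.0449
```

carry_out --offset '[[0,0,-0.04],[0,0,-0.1],[0,0,-0.2],[0,0,-0.3],[0,0,-0.3],[0,0,-0.3]]' --turn '[[0,0,0],[0,0,0],[0,0,0],[0,0,0],[0,0,0],[0,0,0]]'

```text
clock: 15.15
tcp_pos: [0.4516, 0.088, 0.18]
orientation: [-0.55, 3.09, 0.0]
contact_force: [-0.5, -0.3, -1.9]
grip_width: 0.0456
```

```bash
python3 - <<'E'
from h import *
st(); see('top',(.044,)); see('wrist',(.038,),('post_1',)); see('top',(.042,),('tote',));see('scene',(.044,))
plan([.635,-.195,.17],np.radians(129.7))
print(tote(0,-.046,0))
E
```

```text
15.15 [0.4516 0.088  0.18  ] [-0.55  3.09  0.  ] [-0.5 -0.3 -1.9] 0.0456
top post_1 0.86 pix [456. 209.] ctr [ 638.  -193.3] size [ 35.  107.7] yaw -50.1
top offcut 0.77 pix [475. 232.] ctr [ 592.5 -228.7] size [39.  85.4] yaw -54.7
wrist post_1 0.64 pix [325. 225.] ctr [447.6  86.4] size [101.   33.5] yaw 20.5
top tote 0.79 pix [301. 288.] ctr [494.8 180.5] size [ 13.  142.6] yaw -70.1
top tote 0.28 pix [443. 179.] ctr [ 678.2 -175.6] size [509.2 183.3] yaw 24.1
scene post_1 0.76 pix [350. 336.] ctr [437.1 100.6] size [109.6  53.6] yaw 19.7
scene post_1 0.65 pix [392. 218.] ctr [ 638.9 -192.4] size [ 34.7 106.1] yaw -49.0
scene offcut 0.94 pix [418. 224.] ctr [ 585.8 -219.7] size [ 36.5 107.6] yaw -54.6
off [-0.15  -0.658  0.017] turn [-0.    -0.001  0.82 ] rows 6.755058167145603 8.208899904221616
[0.45068372 0.08812932 0.        ]
```

carry_out --offset '[[-0.15,-0.658,0.017],[-0.15,-0.658,0.017],[-0.15,-0.658,0.017],[-0.15,-0.658,0.017],[-0.15,-0.658,0.017],[-0.15,-0.658,0.017],[-0.15,-0.658,0.017],[-0.15,-0.658,0.017]]' --turn '[[0,0,0.82],[0,0,0.82],[0,0,0.82],[0,0,0.82],[0,0,0.82],[0,0,0.82],[0,0,0.82],[0,0,0.82]]'

```text
clock: 16.45
tcp_pos: [0.6361, -0.2016, 0.17]
orientation: [1.308, 2.853, -0.005]
contact_force: [-0.3, -0.3, -0.6]
grip_width: 0.0453
```

carry_out --offset '[[0,0,0],[0,0,0],[0,0,0]]' --turn '[[0,0,0],[0,0,0],[0,0,0]]'

```text
clock: 16.75
tcp_pos: [0.6347, -0.1935, 0.1703]
orientation: [-1.285, -2.866, -0.001]
contact_force: [0.8, 0.1, -0.6]
grip_width: 0.0453
```

```bash
python3 - <<'E'
from h import *
st(); see('wrist'); plan([.635,-.198,.12],np.radians(129.7))
E
```

```text
16.75 [ 0.6347 -0.1935  0.1703] [-1.285e+00 -2.866e+00 -1.000e-03] [ 0.8  0.1 -0.6] 0.0453
wrist post_1 0.59 pix [327. 237.] ctr [ 638.5 -195.8] size [ 34.1 103.7] yaw -50.5
wrist offcut 0.71 pix [252. 233.] ctr [ 594.2 -229.4] size [40.7 83.2] yaw -54.2
off [-0.006 -0.005  0.101] turn [ 0.    -0.     0.022] rows 1.016739021595056 0.21937140449385523
```

```bash
python3 - <<'E'
from h import *
plan([.640,-.1955,.1],np.radians(129.6))
E
```

```text
off [-0.009  0.006  0.141] turn [ 0.    -0.     0.023] rows 1.417829540830036 0.23101154735999269
```

carry_out --offset '[[-0.009,0.006,0.07],[-0.009,0.006,0.12],[-0.009,0.006,0.14],[-0.009,0.006,0.14],[-0.009,0.006,0.14]]' --turn '[[0,0,0.023],[0,0,0.023],[0,0,0.023],[0,0,0.023],[0,0,0.023]]' --hand 0.49

```text
clock: 17.4
tcp_pos: [0.6408, -0.1965, 0.1015]
orientation: [1.34, 2.84, 0.001]
contact_force: [-0.2, -0.2, 0.2]
grip_width: 0.0433
```

```bash
python3 - <<'E'
from h import *
st(); f=see('wrist'); save(f,'wr5.png'); plan([.640,-.1955,.036],np.radians(129.6))
E
```

```text
17.4 [ 0.6408 -0.1965  0.1015] [1.34e+00 2.84e+00 1.00e-03] [-0.2 -0.2  0.2] 0.0433
wrist post_1 0.86 pix [323. 258.] ctr [ 638.6 -195.7] size [ 33.3 103.3] yaw -49.9
wrist offcut 0.63 pix [222. 252.] ctr [ 594.5 -228.6] size [43.5 83.6] yaw -54.2
wrist offcut 0.18 pix [180. 216.] ctr [ 587.7 -229.9] size [228.3 162.7] yaw 26.0
off [ 0.003 -0.     0.132] turn [ 0.001  0.001 -0.001] rows 1.3217758218967195 0.0222690679124177
```

View pics/wr5.png

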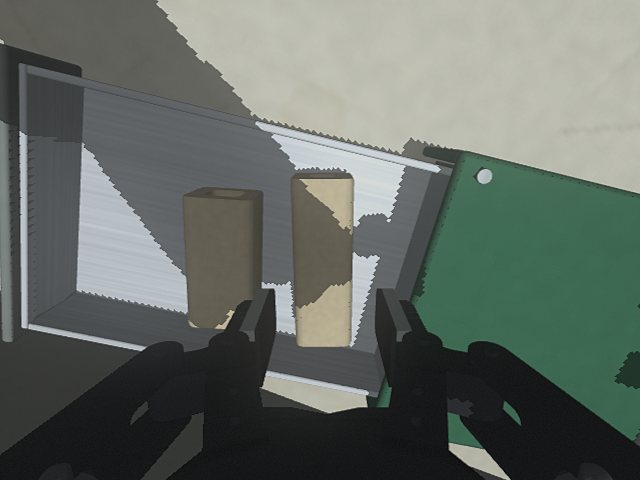

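The rear post (columns 292–353) lies between the fingers, and the left finger should pass just beside the offcut's right edge (column 263).

carry_out --offset '[[0.003,0.002,0.04],[0.003,0.002,0.07],[0.003,0.002,0.09],[0.003,0.002,0.105],[0.003,0.002,0.12],[0.003,0.002,0.128],[0.003,0.002,0.128]]' --turn '[[0,0,0],[0,0,0],[0,0,0],[0,0,0],[0,0,0],[0,0,0],[0,0,0]]'

```text
clock: 18.25
tcp_pos: [0.6402, -0.1946, 0.0373]
orientation: [1.341, 2.841, 0.001]
contact_force: [-4.2, 1.0, 6.1]
grip_width: 0.0437
```

carry_out --offset '[[0,0,0],[0,0,0],[0,0,0],[0,0,0],[0,0,0]]' --turn '[[0,0,0],[0,0,0],[0,0,0],[0,0,0],[0,0,0]]' --hand 1 --force 50

```text
clock: 18.75
tcp_pos: [0.6407, -0.1948, 0.0374]
orientation: [1.34, 2.84, 0.0]
contact_force: [-0.5, 0.4, 6.7]
grip_width: 0.0328
```

carry_out --offset '[[0,0,-0.02],[0,0,-0.06],[0,0,-0.12],[0,0,-0.2],[0,0,-0.24],[0,0,-0.24],[0,0,-0.24]]' --turn '[[0,0,0],[0,0,0],[0,0,0],[0,0,0],[0,0,0],[0,0,0],[0,0,0]]'

```text
clock: 19.45
tcp_pos: [0.6397, -0.1943, 0.1563]
orientation: [-1.34, -2.841, -0.0]
contact_force: [0.1, 0.1, -2.7]
grip_width: 0.0332
```

```bash
python3 - <<'E'
from h import *
o=st();print(o['joints']);see('top',qs=('offcut',));plan(tote(0,.046,.145),TY+np.pi)
E
```

```text
19.45 [ 0.6397 -0.1943  0.1563] [-1.34  -2.841 -0.   ] [ 0.1  0.1 -2.7] 0.0332
[ 0.05229055  0.55955358  0.21228058  1.6615698  -0.13962761  0.93553489
  1.00526966]
top offcut 0.74 pix [475. 232.] ctr [ 593.  -228.2] size [41.8 88.1] yaw -55.5
off [0.848 0.129 0.021] turn [-0.    -0.002 -0.823] rows 8.584718752246614 8.232242423343799
```

carry_out --offset '[[0.848,0.129,0.021],[0.848,0.129,0.021],[0.848,0.129,0.021],[0.848,0.129,0.021],[0.848,0.129,0.021],[0.848,0.129,0.021],[0.848,0.129,0.021],[0.848,0.129,0.021]]' --turn '[[0,0,-0.823],[0,0,-0.823],[0,0,-0.823],[0,0,-0.823],[0,0,-0.823],[0,0,-0.823],[0,0,-0.823],[0,0,-0.823]]'

```text
clock: 20.35
tcp_pos: [0.4329, 0.1499, 0.1456]
orientation: [0.507, -3.098, 0.001]
contact_force: [0.9, 0.4, -1.7]
grip_width: 0.0333
```

carry_out --offset '[[0,0,0],[0,0,0],[0,0,0],[0,0,0]]' --turn '[[0,0,0],[0,0,0],[0,0,0],[0,0,0]]'

```text
clock: 20.75
tcp_pos: [0.4356, 0.1474, 0.1462]
orientation: [0.492, -3.102, 0.001]
contact_force: [-0.5, -0.5, -1.5]
grip_width: 0.0329
```

```bash
python3 - <<'E'
from h import *
o=st();f=see('wrist',(.038,.15),('post_1',));plan(tote(0,.046,.04),TY+np.pi)
hsv=cv2.cvtColor(f['pixels'],cv2.COLOR_RGB2HSV); save(f,'wr6.png')
E
```

```text
20.75 [0.4356 0.1474 0.1462] [ 4.920e-01 -3.102e+00  1.000e-03] [-0.5 -0.5 -1.5] 0.0329
wrist post_1 0.92 pix [241. 227.] ctr [446.3  89.6] size [100.9  38.8] yaw 20.2
wrist post_1 0.92 pix [241. 227.] ctr [408.7 106.2] size [53.  20.4] yaw 20.2
wrist post_1 0.82 pix [325. 297.] ctr [485.8 163.6] size [179.2  64.6] yaw 18.2
wrist post_1 0.82 pix [325. 297.] ctr [429.5 145.1] size [94.1 33.9] yaw 18.2
wrist post_1 0.39 pix [308. 201.] ctr [434.9 131.4] size [159.4 199.7] yaw -69.8
wrist post_1 0.39 pix [308. 201.] ctr [402.7 128.2] size [ 83.7 104.9] yaw -69.8
off [0.015 0.061 0.213] turn [-0.    -0.    -0.025] rows 2.219922764340967 0.24722059554185893
```

View pics/wr6.png

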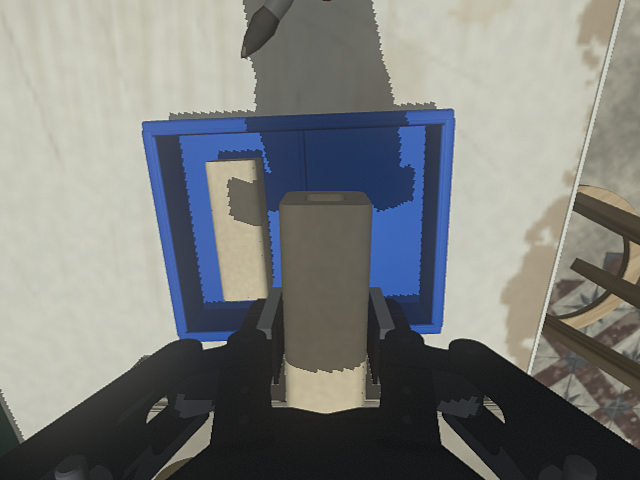

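The first post lies in the right lane at pixel (241,227), and the second is held level. I'll shift over the left lane, then lower.

carry_out --offset '[[0.015,0.061,0.0],[0.015,0.061,0.03],[0.015,0.061,0.07],[0.015,0.061,0.11],[0.015,0.061,0.15],[0.015,0.061,0.18],[0.015,0.061,0.2],[0.015,0.061,0.21]]' --turn '[[0,0,-0.025],[0,0,-0.025],[0,0,-0.025],[0,0,-0.025],[0,0,-0.025],[0,0,-0.025],[0,0,-0.025],[0,0,-0.025]]'

```text
clock: 21.65
tcp_pos: [0.4184, 0.175, 0.0409]
orientation: [0.554, -3.091, 0.001]
contact_force: [-0.1, -0.3, -1.2]
grip_width: 0.0333
```

carry_out --offset '[[0,0,0.004],[0,0,0.007],[0,0,0.01],[0,0,0.01],[0,0,0.01]]' --turn '[[0,0,0],[0,0,0],[0,0,0],[0,0,0],[0,0,0]]'

```text
clock: 22.15
tcp_pos: [0.4186, 0.1756, 0.037]
orientation: [-0.556, 3.091, 0.0]
contact_force: [1.0, -0.7, -2.3]
grip_width: 0.0331
```

carry_out --offset '[[0,0,0.004],[0,0,0.008],[0,0,0.01],[0,0,0.01]]' --turn '[[0,0,0],[0,0,0],[0,0,0],[0,0,0]]'

```text
clock: 22.55
tcp_pos: [0.4183, 0.1755, 0.0315]
orientation: [0.556, -3.092, 0.0]
contact_force: [0.7, -0.0, -1.6]
grip_width: 0.0333
```

carry_out --offset '[[0,0,0.001],[0,0,0.002],[0,0,0.002]]' --turn '[[0,0,0],[0,0,0],[0,0,0]]'

```text
clock: 22.85
tcp_pos: [0.4184, 0.1755, 0.0313]
orientation: [-0.556, 3.092, -0.0]
contact_force: [-2.3, -1.4, 9.0]
grip_width: 0.0332
```

Touching. Opening, then rising.

carry_out --offset '[[0,0,0],[0,0,0],[0,0,0],[0,0,0]]' --turn '[[0,0,0],[0,0,0],[0,0,0],[0,0,0]]' --hand 0.47

```text
clock: 23.25
tcp_pos: [0.4185, 0.1755, 0.0306]
orientation: [-0.556, 3.092, 0.0]
contact_force: [0.3, -0.4, -0.5]
grip_width: 0.0451
```

carry_out --offset '[[0,0,-0.04],[0,0,-0.1],[0,0,-0.2],[0,0,-0.28],[0,0,-0.28],[0,0,-0.28]]' --turn '[[0,0,0],[0,0,0],[0,0,0],[0,0,0],[0,0,0],[0,0,0]]'

```text
clock: 23.85
tcp_pos: [0.4188, 0.1756, 0.1714]
orientation: [-0.555, 3.09, 0.001]
contact_force: [-0.1, 0.2, -0.6]
grip_width: 0.0451
```

```bash
python3 - <<'E'
from h import *
o=st();see('wrist',(.038,),('post_1',));see('top',(.038,),('post_1','offcut'))
print(tote(0,.046,0),tote(0,-.046,0))
plan(saw(-.351,-.001,.15),SY+np.pi); plan(saw(-.351,-.001,.15),SY)
print(o['joints'])
E
```

```text
23.85 [0.4188 0.1756 0.1714] [-5.55e-01  3.09e+00  1.00e-03] [-0.1  0.2 -0.6] 0.0451
wrist post_1 0.68 pix [326. 227.] ctr [417.9 175.4] size [100.9  33.4] yaw 20.3
wrist post_1 0.62 pix [208. 223.] ctr [445.5  91.2] size [101.1  40.3] yaw 20.8
top post_1 0.58 pix [264. 320.] ctr [447.7 183.3] size [43.3 36.6] yaw 19.3
top post_1 0.57 pix [310. 307.] ctr [449.9  86.8] size [100.3  36.5] yaw 20.2
top offcut 0.7 pix [475. 232.] ctr [ 593.7 -229.5] size [39.6 86.7] yaw -54.5
[0.41891628 0.17447068 0.        ] [0.45068372 0.08812932 0.        ]
off [ 0.229 -0.894  0.04 ] turn [-0.    -0.002 -0.066] rows 9.235184237358808 0.6649391056710805
off [ 0.229 -0.894  0.04 ] turn [-0.003  0.     2.028] rows 9.235184237358808 20.289933938547836
[-0.35245062  0.22041089 -0.20546873  2.12880908  0.06295518  0.79563716
  1.32917692]
```

Both posts are within about 5 mm of their lane centres. Back to the tab now.

carry_out --offset '[[0.229,-0.894,0.0],[0.229,-0.894,0.0],[0.229,-0.894,0.0],[0.229,-0.894,0.0],[0.229,-0.894,0.0],[0.229,-0.894,0.0],[0.229,-0.894,0.0],[0.229,-0.894,0.0]]' --turn '[[0,0,0.9],[0,0,0.9],[0,0,0.9],[0,0,0.9],[0,0,0.9],[0,0,0.9],[0,0,0.9],[0,0,0.9]]' --hand 0.45

```text
clock: 24.9
tcp_pos: [0.4597, -0.2242, 0.1698]
orientation: [-1.295, -2.861, 0.001]
contact_force: [1.9, 1.1, -0.4]
grip_width: 0.0472
```

carry_out --offset '[[0,0,0],[0,0,0],[0,0,0]]' --turn '[[0,0,0],[0,0,0],[0,0,0]]'

```text
clock: 25.2
tcp_pos: [0.46, -0.2208, 0.1698]
orientation: [-1.283, -2.865, -0.0]
contact_force: [0.8, 0.2, 0.5]
grip_width: 0.0468
```

```bash
python3 - <<'E'
from h import *
o=st();plan(saw(-.353,-.001,.15),SY);print(o['joints'])
E
```

```text
25.2 [ 0.46   -0.2208  0.1698] [-1.283 -2.865 -0.   ] [0.8 0.2 0.5] 0.0468
off [-0.101 -0.079  0.039] turn [-2.000e-03 -1.000e-03  1.229e+00] rows 1.3381201677144738 12.301252687001725
[ 0.13103109  0.30389712  0.23283081  2.03065914 -0.09518331  0.8190873
  1.14778112]
```

carry_out --offset '[[-0.101,-0.079,0.0],[-0.101,-0.079,0.0],[-0.101,-0.079,0.0],[-0.101,-0.079,0.0],[-0.101,-0.079,0.0],[-0.101,-0.079,0.0],[-0.101,-0.079,0.0],[-0.101,-0.079,0.0]]' --turn '[[0,0,0.8],[0,0,0.8],[0,0,0.8],[0,0,0.8],[0,0,0.8],[0,0,0.8],[0,0,0.8],[0,0,0.8]]'

```text
clock: 26.0
tcp_pos: [0.4647, -0.284, 0.1702]
orientation: [-2.681, -1.635, -0.0]
contact_force: [-0.1, -0.2, -0.9]
grip_width: 0.0473
```

carry_out --offset '[[0,0,0.04],[0,0,0.04],[0,0,0.04],[0,0,0.04],[0,0,0.04],[0,0,0.04]]' --turn '[[0,0,0.429],[0,0,0.429],[0,0,0.429],[0,0,0.429],[0,0,0.429],[0,0,0.429]]'

```text
clock: 26.6
tcp_pos: [0.4647, -0.2841, 0.1501]
orientation: [-3.058, -0.712, 0.001]
contact_force: [0.8, -0.1, 0.1]
grip_width: 0.0469
```

```bash
python3 - <<'E'
from h import *
o=st();plan(saw(-.353,-.001,.05),SY);print(o['joints'])
f=imaging.grab_frame('wrist'); save(f,'wr7.png')
E
```

```text
26.6 [ 0.4647 -0.2841  0.1501] [-3.058e+00 -7.120e-01  1.000e-03] [ 0.8 -0.1  0.1] 0.0469
off [-0.001  0.001  0.2  ] turn [-0.001  0.     0.001] rows 2.0021202949196453 0.01519573952333984
[-0.087694    0.4506117   0.67238312  1.98999695 -0.37799326  0.82781793
 -0.31662748]
```

View pics/wr7.png

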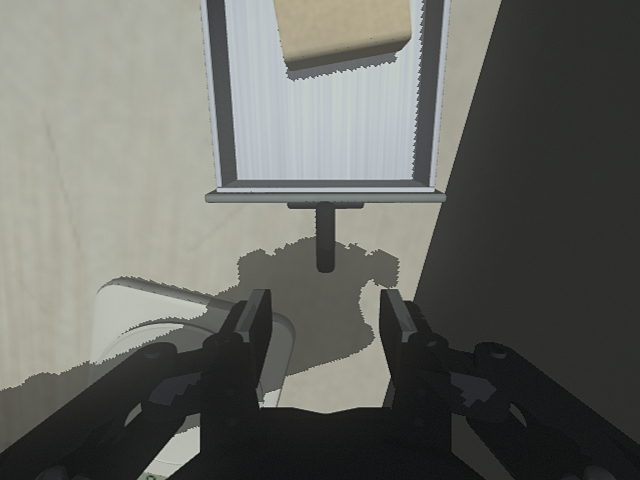

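The tab is centred between the fingers (column 325, rows 205–272). I'll descend, grip and push home.

carry_out --offset '[[0,0,0.1],[0,0,0.17],[0,0,0.2],[0,0,0.2],[0,0,0.2]]' --turn '[[0,0,0],[0,0,0],[0,0,0],[0,0,0],[0,0,0]]'

```text
clock: 27.15
tcp_pos: [0.4649, -0.2867, 0.0516]
orientation: [3.06, 0.707, 0.001]
contact_force: [0.3, 0.6, 0.9]
grip_width: 0.0471
```

carry_out --offset '[[0,0,0],[0,0,0],[0,0,0],[0,0,0],[0,0,0],[0,0,0]]' --turn '[[0,0,0],[0,0,0],[0,0,0],[0,0,0],[0,0,0],[0,0,0]]' --hand 1 --force 40

```text
clock: 27.75
tcp_pos: [0.4642, -0.2843, 0.0518]
orientation: [-3.057, -0.708, -0.001]
contact_force: [-3.6, 6.9, 10.4]
grip_width: 0.0113
```

carry_out --offset '[[0.01,0,0],[0.04,0,0],[0.09,0,0],[0.14,0,0],[0.19,0,0],[0.24,0,0],[0.29,0,0],[0.33,0,0]]' --turn '[[0,0,0],[0,0,0],[0,0,0],[0,0,0],[0,0,0],[0,0,0],[0,0,0],[0,0,0]]'

```text
clock: 28.55
tcp_pos: [0.6136, -0.2105, 0.0518]
orientation: [-3.056, -0.71, -0.0]
contact_force: [-5.2, 6.5, 9.0]
grip_width: 0.0114
```

carry_out --offset '[[0.03,0,0],[0.055,0,0],[0.07,0,0],[0.08,0,0],[0.084,0,0],[0.084,0,0]]' --turn '[[0,0,0],[0,0,0],[0,0,0],[0,0,0],[0,0,0],[0,0,0]]'

```text
clock: 29.15
tcp_pos: [0.651, -0.1921, 0.0519]
orientation: [-3.056, -0.71, -0.001]
contact_force: [-3.8, 7.6, 7.0]
grip_width: 0.0112
```

```bash
python3 - <<'E'
from h import *
o=st(); p=o['tcp_pos'][:2]-S; print('saw x,y',p@u,p@v)
E
```

```text
29.15 [ 0.651  -0.1921  0.0519] [-3.056e+00 -7.100e-01 -1.000e-03] [-3.8  7.6  7. ] 0.0112
saw x,y -0.14449020509765842 -0.00011315142723516969
```

carry_out --offset '[[0.003,0,0],[0.006,0,0],[0.009,0,0],[0.011,0,0],[0.011,0,0]]' --turn '[[0,0,0],[0,0,0],[0,0,0],[0,0,0],[0,0,0]]'

```text
clock: 29.65
tcp_pos: [0.6512, -0.192, 0.0518]
orientation: [-3.055, -0.706, 0.01]
contact_force: [-16.3, 6.5, 16.5]
grip_width: 0.0115
```

```bash
python3 - <<'E'
from h import *
o=st(); p=o['tcp_pos'][:2]-S; print('saw x,y',p@u,p@v,'force',o['contact_force'][:2]@u)
E
```

```text
29.65 [ 0.6512 -0.192   0.0518] [-3.055 -0.706  0.01 ] [-16.3   6.5  16.5] 0.0115
saw x,y -0.14423881758522225 -0.00010547930437476011 force -11.816246202010486
```

carry_out --offset '[[0.005,0,0],[0.008,0,0],[0.008,0,0]]' --turn '[[0,0,0],[0,0,0],[0,0,0]]'

```text
clock: 29.95
tcp_pos: [0.6512, -0.192, 0.0517]
orientation: [-3.055, -0.703, 0.02]
contact_force: [-26.4, 4.9, 24.0]
grip_width: 0.0111
```

carry_out --offset '[[0,0,0],[0,0,0],[0,0,0],[0,0,0]]' --turn '[[0,0,0],[0,0,0],[0,0,0],[0,0,0]]' --hand 0.45

```text
clock: 30.35
tcp_pos: [0.6595, -0.1912, 0.0509]
orientation: [3.061, 0.708, 0.001]
contact_force: [1.0, -0.0, 0.1]
grip_width: 0.047
```

carry_out --offset '[[0,0,-0.06],[0,0,-0.12],[0,0,-0.2],[-0.1,0,-0.28],[-0.2,0,-0.3],[-0.2,0,-0.3],[-0.2,0,-0.3]]' --turn '[[0,0,0],[0,0,0],[0,0,0],[0,0,0],[0,0,0],[0,0,0],[0,0,0]]'

```text
clock: 31.05
tcp_pos: [0.5673, -0.2374, 0.202]
orientation: [3.062, 0.7, 0.002]
contact_force: [0.3, -0.0, 0.7]
grip_width: 0.0468
```

```bash
python3 - <<'E'
from h import *
o=st(); f=see('top',(.038,),('post_1','offcut'))
g=imaging.grab_frame('wrist'); save(g,'wr8.png')
cv2.imwrite('pics/fin.png',np.hstack([cv2.resize(f['pixels'],(400,300)),cv2.resize(g['pixels'],(400,300))])[:,:,::-1])
for q in ['tape','rib']:
    for d in look_for(q,'top')[:1]: print(q,d['score'],w(f,d['xyz']).round(3))
E
```

```text
31.05 [ 0.5673 -0.2374  0.202 ] [3.062e+00 7.000e-01 2.000e-03] [ 0.3 -0.   0.7] 0.0468
top post_1 0.83 pix [264. 322.] ctr [420.9 173.2] size [99.1 37.2] yaw 20.0
top post_1 0.66 pix [310. 307.] ctr [449.7  85.7] size [99.3 37.4] yaw 19.0
tape 0.6 [0.648 0.122 0.101]
rib 0.56 [0.612 0.259 0.079]
```

View pics/fin.png

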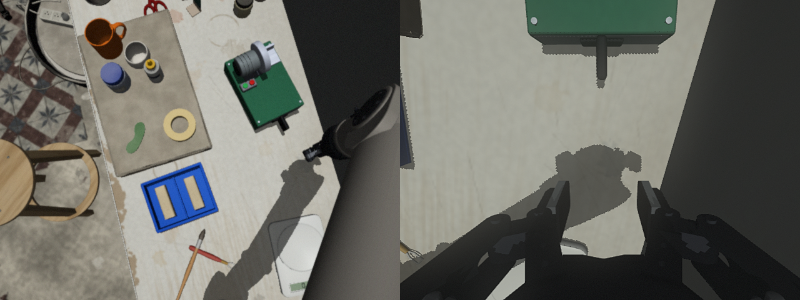

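The final view shows both posts in their lanes and the tray closed. I'll check the tab position by pixel before handing in.

```bash
python3 - <<'E'
from h import *
f=imaging.grab_frame('wrist'); im=f['pixels'].astype(int).sum(2)
c=(600-400)/400*640
col=int(round(c)); print('col',col)
P=lambda u_,v_,z:(ray(f,u_,v_,z)[:2]-S)
rows=[v_ for v_ in range(60,160) if im[v_,col-4:col+5].mean()<150]; print(rows[0],rows[-1])
g=f['pixels'].astype(int); gr=[v_ for v_ in range(10,100) if g[v_,col+60,1]>g[v_,col+60,0]+25]
print('tab front',P(col,rows[-1],.067)@u,'housing edge rows',gr[-1],P(col+60,gr[-1],.068)@u)
print((P(col+60,gr[-1],.068)-P(col,rows[-1],.067))@u,'expect .045 home')
E
```

```text
col 320
60 77
tab front -0.1256467560648959 housing edge rows 50 -0.1094339815763454
0.01621277448855048 expect .045 home
```

```bash
python3 - <<'E'
from h import *
f=imaging.grab_frame('wrist'); g=f['pixels'].astype(int)
P=lambda u_,v_,z:(ray(f,u_,v_,z)[:2]-S)@u
print(g[100,300:345].sum(1)); col=300+int(np.mean(np.where(g[100,300:345].sum(1)<200)[0])); print(col)
for v_ in range(60,146,3): print(v_,g[v_,col].sum(),g[v_,col+60],round(P(col,v_,.067),4),round(P(col,v_,.068),4))
E
```

```text
[479 478 480 477 478 481 481 478 483 480 484 486 507 436 117 152 164 168
 170 175 175 177 178 177 179 178 176 171 160 135 255 429 486 472 471 473
 476 473 469 466 468 461 461 462 470]
321
60 144 [50 55 50] -0.1156 -0.1157
63 147 [52 57 52] -0.1174 -0.1176
66 150 [51 54 52] -0.1192 -0.1194
69 153 [55 58 54] -0.121 -0.1212
72 150 [87 89 82] -0.1229 -0.123
75 155 [89 90 83] -0.1247 -0.1249
78 159 [89 90 84] -0.1266 -0.1267
81 163 [90 91 84] -0.1284 -0.1286
84 164 [75 76 70] -0.1303 -0.1304
87 163 [164 164 153] -0.1322 -0.1323
90 164 [162 163 152] -0.1341 -0.1342
93 171 [162 163 152] -0.136 -0.1361
96 178 [163 163 152] -0.1379 -0.138
99 177 [164 165 153] -0.1398 -0.1399
102 180 [164 164 152] -0.1417 -0.1418
105 178 [163 162 151] -0.1436 -0.1437
108 179 [161 162 151] -0.1456 -0.1456
111 182 [163 163 152] -0.1475 -0.1476
114 182 [163 164 152] -0.1495 -0.1495
117 188 [163 163 151] -0.1514 -0.1515
120 187 [162 164 152] -0.1534 -0.1534
123 181 [163 164 152] -0.1554 -0.1554
126 155 [165 164 152] -0.1574 -0.1574
129 278 [163 163 152] -0.1594 -0.1594
132 281 [162 162 152] -0.1614 -0.1614
135 277 [161 162 150] -0.1634 -0.1634
138 274 [163 163 152] -0.1654 -0.1654
141 490 [162 162 151] -0.1675 -0.1674
144 479 [164 165 153] -0.1695 -0.1695
```

```bash
python3 -c "
from h import *
r.hand_in(); st()"
```

```text
the job is handed in; nothing more can be done
the job is handed in; nothing more can be done
```

I pulled the tray out to its stop, laid the two long posts one in each lane of the tote, left the offcut in the tray and pushed the tray home. I handed the job in at about 31 s on the robot's clock, with the gripper clear of everything.

- **Posts:** they lie along the lanes, within about 3 mm of the lane centres in the last overhead view (within about 6 mm in every view).
- **Tray:** the tab would not move further under about 25 N. Its front edge measured 158 mm in front of the saw's centre, against 157.5 mm expected when home. My first automatic check of the tab gave 16 mm from tab front to housing edge instead of 45 mm. That was a bad threshold, and the reading above replaced it.
- **Tape and rib:** both were within about 2 mm of where they started.
- **Offcut:** it was last seen in the middle of the tray after the second post was lifted out and set down. It is hidden under the housing now, so I could not check it after closing.
- **Contacts:** picking the first post pressed the tool on something with about 29 N, probably the tray's front wall. Setting that post down pressed about 30 N on the tote floor. Both readings are below the 40 N limit.

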